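# Close the reagent bottle without cross-threading

## Robot

A 6-joint arm with a two-finger parallel gripper is mounted at the origin on the work surface. World frame = base frame: x ahead of the robot, y to its left, z up, the work surface at z = 0. Lengths are in mm, angles in rad, forces in N, time in s.
With the tool pointing down it reaches from about 350 to 875 mm from the base axis. Payload 4.2 kg.
Tool frame: the origin (TCP) lies between the finger pads; the fingertips stand 19 mm ahead of it and the grasp point (between the pads) is the TCP (manip.tcp_to_tips is the distance from the TCP to the fingertips, in mm); z points along the fingers, y is the direction in which the jaws open and shut (so a half turn about z gives the same grasp; the last joint's range is limited). The gripper opens to 87 mm and grips with 3 to 60 N. Pads are 19 mm wide; open, the fingers measure 117 mm over their backs; the gripper's body (75 mm by 190 mm) begins 51 mm behind the grasp point.
Start: joints at [1.49, 0.385, 0.008, 0, -1.194, -0.259], TCP at [208.279, 589.253, 241.55] pointing down, gripper open.
Joint ranges: [-3.14, 3.14], [-1.21, 2.06], [-1.07, 1.41], [-3.16, 2.05], [-2.99, -0.16], [-3.1, 3.1]. Speed limits (rad/s): [2.79, 2.79, 3.14, 3.14, 3.14, 3.14].

## Interface

Orientations are given as a unit quaternion [x, y, z, w].
In Python, from bench import manip, imaging, finish_job gives the robot as it stands.
- The arm moves only by the tool arm_command, never from a script. Its argument "commands" is a list that holds one entry, the list of rows, each a list of 6 numbers: the shift along the tool's x, y, z scaled (see below), then the turn, a rotation vector about the tool's x, y, z scaled (see below). A call has 1 to 8 rows; each row shifts and turns the commanded pose from where the row before left it, along the tool's axes as they then stand; what a row does not reach is not made up. The controller multiplies each number of a shift by 15 cm and each number of a turn by 4 degrees. A row lasts 1/12 s, in which the tool goes at most 41.7 mm and 7.16 degrees, less where a joint would pass 70% of its speed; a pose out of reach is approached as far as the arm can. A call with a number of a shift or a turn outside -1 to 1 is refused whole. A call with a gripper value outside its range is refused whole. "fingers" is the closure, from -1 (fully open) to 1 (shut), set as the call begins (left out, the last holds). The fingers move at their own pace and stop on an object; "newtons" is the grip in N (left out, the last holds). Time passes only in rows, so rows that do not move let the fingers close. It gives the time, the measured TCP pose, the force and the opening at its end, in the units of the state.
- manip.state(): the state, without advancing time (a new reading comes with each control period).
- imaging.read_camera(name): name is "scene" or "top"; returns a dict with "frame" (400x640x3 uint8, red, green, blue), "mtx" (3x3 intrinsics, pixels), "cam_to_world" (4x4, takes a point from camera to world coordinates). Camera axes: x right, y up, looking along -z (the intrinsics and any distortion apply to the point x, -y, -z); pixel columns grow to the right and rows downward; lengths in mm; the calibration is good to about 2 mm. A picture is of the moment at which its call begins. There is no depth.
- finish_job(): hands the job in, once; it reports no verdict.
The state is a dict: "clock": time; "joint_pos": joint angles; "qvel": joint speeds; "tau": joint torques, N m; "position": TCP position; "eef_rot": TCP orientation; "contact_force": force on the tool from outside, world axes, zero at the start; "wrist_torque": the same for the moment, N m; "opening": finger opening in mm.
Only numpy, scipy, OpenCV 4.12 (cv2) and the standard library are available. Lean on these libraries where they do the work, as an engineer would, in place of code of your own. Each camera call takes 0.05 s, during which the arm holds its last target. There are 200 camera calls.

## Task

Put the big ribbed cap back on the open reagent bottle in the spring holder: set it level on the mouth, turn it gently backward until it drops in at the thread start, then screw it forward until it sits fully down on the mouth, and let go. Never force it: press and twist the cap lightly, and leave the other things on the bench where they are.

Things in the scene. Friction and masses are not known exactly. Their poses are not given: they have to be found in the camera images.
- cap: Big white ribbed screw cap, 62 mm across, 29.5 high, 45 g, lying open side down. Origin: centre of its lower rim; z up. Inside: skirt 54 mm clear, 4 lugs 90 degrees apart (4 mm wide, 3 high, undersides 5 mm above the rim) reaching in to 46 mm across, flat ceiling 20 mm above the rim. Grip its round side from above, at any angle. The 38 mm cap does not belong to this bottle.
- mouth (a point): Centre of the lip of the open, round white reagent bottle in the grey holder, about 130 mm above the bench; z up. Moves up and down with the bottle. Lip 36 mm across, tapering out over 4 mm to the 44 mm neck; thread 51 mm across; sloping shoulder from 42 mm below the lip, body 85 mm across. The holder keeps the bottle from turning (up to 4 N m).
- seat (a joint): Spring seat under the bottle: how far (m) the bottle is pushed down, 0 at rest, 0.015 at most. It starts to sink at about 2 N and takes 0.8 N more per mm.
- thread (a point): On the axis 10.5 mm below the lip, z up. Right-hand thread, 4 starts 90 degrees apart at an unknown, changing angle. The cap set on the mouth rests on ridges or ribs, origin 10 to 15.7 mm under the lip; forward it mostly jams on a rib. Backward (counter-clockwise from above, up to 105 degrees) it may fall 3 mm off a rib, climbs to 10 mm, then drops 6 mm at the start.
- home (a point): Where the cap's origin is when home: on the axis 20 mm below the lip, z up. After the drop (origin 16.2 to 16.7 mm below the lip) a rib stops backward turning: the twist rises. From there forward (clockwise), followed down with 4 to 7 N of push, it sinks 1 mm per 12 degrees; home, ceiling on the lip, 45 to 75 degrees on, the twist rises. 0.3 N m is plenty, 1 N m too much (60 N, all contacts added).
- holder: Grey spring holder fixed to the bench: square foot 116 x 116 x 22 mm, round sleeve 104 mm across up to 56 mm high. Origin: centre of its underside, on the bottle's axis; z up.
- small_cap: Small white cap, 38 mm across, 18 mm high; bystander. Origin: centre of its underside.
- beaker: Clear glass beaker, 64 mm across, 75 mm high; bystander, on the other side of the bottle from the cap. Origin: centre of its underside.
- amber: Small closed amber glass bottle, 54 mm across, 115 mm high; bystander. Origin: centre of its underside.
- white_bottle: Closed white bottle, 60 mm across, 130 mm high; bystander left of the holder. Origin: centre of its underside.
- slide_box: Blue slide box 60 x 85 x 35 mm; bystander. Origin: centre of its underside.
There are look-alikes about, which are no part of the job. Leave any black, brown or purple look-alike of the cap alone.

How it is judged:
By the outcome, as a careful person would: the job done as asked, in the order asked, and still so for the second after the job is handed in, with the robot touching nothing.
It also fails if it takes over 72 s, if anything falls off the work surface, if the arm or the gripper's body presses on something with over 40 N, if the wrist force passes 120 N, or if a joint passes its speed limit or range.

## Working session

There is one attempt and no reset: what is moved stays moved. The work goes in short steps, Python scripts to look and compute and a tool call to move; the robot and the scene stay as the last step left them, time stands still between calls to the robot, and variables do not carry over. Pictures are saved under pics/ and viewed, about 8 in all and at most 12, crops included, and the job is handed in when it is done.

Besides the shell and the picture viewer there is one more tool, called by a JSON object that holds its "api" and its "payload", one argument or row to a line. arm_command: Moves the arm, as the interface text tells. Shifts and turns lie within -1 to 1; 1 stands for 15 cm of shift or 4 degrees of turn. Its arguments: {"type":"object","properties":{"commands":{"type":"array","items":{"type":"array","items":{"type":"array","items":{"type":"number"}}}},"fingers":{"type":"number"},"newtons":{"type":"number"}},"required":["commands"]}

```bash
mkdir -p pics; ls; python3 - <<'E'
from bench import manip, imaging
import cv2
s=manip.state(); print(s)
for n in("scene","top"):
    d=imaging.read_camera(n); cv2.imwrite(f"pics/{n}0.png",d["frame"][:,:,::-1]); print(n,d["mtx"].tolist(),d["cam_to_world"].round(3).tolist(),d.keys())
E
```

```text
pics
{'clock': 0.0, 'joint_pos': array([ 1.48957377e+00,  3.85577390e-01,  6.63263144e-03, -5.20993273e-04,
       -1.19402355e+00, -2.58608506e-01]), 'qvel': array([-1.08798071e-03, -1.54000244e-04,  3.49778018e-05,  1.09902557e-04,
       -1.60428845e-03, -2.77407569e-04]), 'tau': array([-4.35824313e-04, -3.90664601e+01,  1.87403727e+01,  4.22010854e+00,
        1.10217521e-02, -1.87613391e-04]), 'position': array([208.11257965, 588.73212587, 240.44639795]), 'eef_rot': array([ 9.85582188e-01, -1.69193714e-01, -1.44974997e-04,  1.10316999e-03]), 'contact_force': array([ 0.49811931, -0.1760248 ,  0.63589529]), 'wrist_torque': array([-0.0017471 , -0.00264772,  0.03080914]), 'opening': 87.15436144253498}
scene [[425.9646794499013, 0.0, 318.8301041302103], [0.0, 425.9646794499013, 191.98061039162894], [0.0, 0.0, 1.0]] [[-0.465, -0.716, 0.521, 1070.7], [0.885, -0.385, 0.26, 348.216], [0.014, 0.582, 0.813, 950.575], [0.0, 0.0, 0.0, 1.0]] dict_keys(['frame', 'mtx', 'cam_to_world'])
top [[372.9972599872879, 0.0, 317.95618844210236], [0.0, 372.9972599872879, 202.0790163083716], [0.0, 0.0, 1.0]] [[0.013, 0.994, -0.113, 456.658], [-0.999, 0.009, -0.034, 64.099], [-0.032, 0.113, 0.993, 823.496], [0.0, 0.0, 0.0, 1.0]] dict_keys(['frame', 'mtx', 'cam_to_world'])
```

View pics/scene0.png

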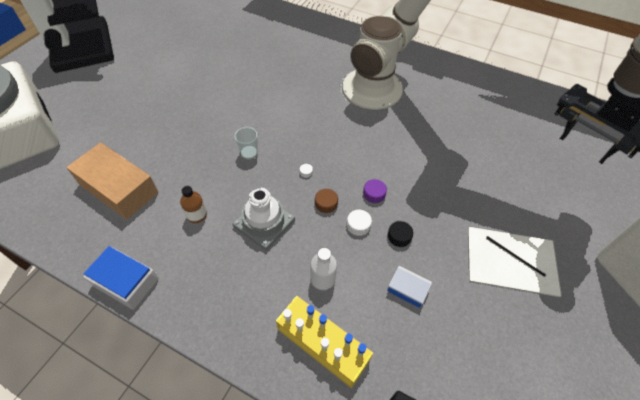

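View pics/top0.png

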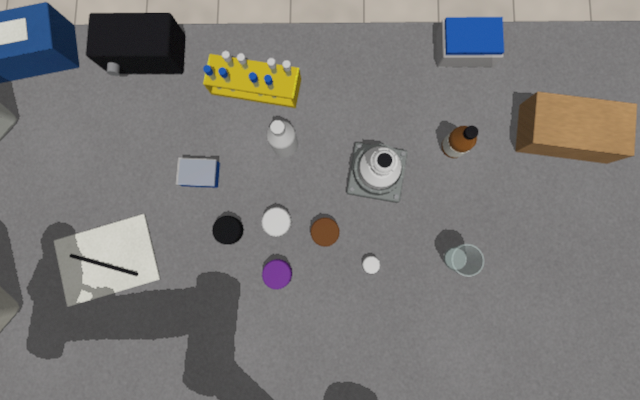

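Scene: the white cap is at scene (359,223) / top (276,222). The mouth's dark hole is at scene (260,196) / top (384,160). Candidates for the cap: the black (400,234), brown (326,200) and purple (375,190) caps are look-alikes, and the small white cap (306,171) is only 38 mm. The big white one fits the description. I'll measure it and confirm it in an enlarged crop.

```bash
cat > h.py <<'E'
import numpy as np, cv2
from bench import manip, imaging
def ray(d,u,v):
    K=d["mtx"];T=np.array(d["cam_to_world"])
    r=np.array([(u-K[0,2])/K[0,0],-(v-K[1,2])/K[1,1],-1.]); r=T[:3,:3]@r
    return T[:3,3],r/np.linalg.norm(r)
def onz(d,u,v,z):
    o,r=ray(d,u,v); return o+r*(z-o[2])/r[2]
def proj(d,p):
    T=np.array(d["cam_to_world"]);q=T[:3,:3].T@(np.array(p)-T[:3,3]);K=d["mtx"]
    return K[0,0]*q[0]/-q[2]+K[0,2], K[1,1]*-q[1]/-q[2]+K[1,2]
def tri(a,b):
    A=np.zeros((3,3));y=np.zeros(3)
    for o,r in(a,b):
        M=np.eye(3)-np.outer(r,r);A+=M;y+=M@o
    return np.linalg.solve(A,y)
def blob(mask,u,v,R):
    """component containing/nearest u,v within radius R"""
    m=np.zeros_like(mask);cv2.circle(m,(u,v),R,255,-1);m&=mask
    n,l,s,c=cv2.connectedComponentsWithStats(m)
    i=1+np.argmin(np.hypot(*(c[1:]-[u,v]).T)+1e3*(s[1:,4]<8)); return (l==i),s[i],c[i]
E
python3 - <<'E'
from h import *
D={n:imaging.read_camera(n) for n in("scene","top")}
px={"scene":((359,223),(260,196)),"top":((276,222),(384,160))}
R={}
tiles=[]
for n,d in D.items():
    f=d["frame"];g=cv2.cvtColor(f,cv2.COLOR_RGB2GRAY)
    hsv=cv2.cvtColor(f,cv2.COLOR_RGB2HSV)
    w=((hsv[...,2]>140)&(hsv[...,1]<60)).astype(np.uint8)*255
    k=((g<75)).astype(np.uint8)*255
    _,s,c=blob(w,*px[n][0],22); print(n,"cap",s,c, "planes z=15,29.5:",onz(d,*c,15).round(1),onz(d,*c,29.5).round(1))
    _,s2,c2=blob(k,*px[n][1],9); print(n,"hole",s2,c2,"z130",onz(d,*c2,130).round(1),[proj(d,onz(d,*c2,130))])
    R[n]=(ray(d,*c),ray(d,*c2))
    for (u,v) in px[n]: tiles.append(cv2.resize(f[v-25:v+25,u-25:u+25],(300,300),interpolation=cv2.INTER_CUBIC))
print("cap tri",tri(R["scene"][0],R["top"][0]).round(1),"mouth tri",tri(R["scene"][1],R["top"][1]).round(1))
im=np.vstack([np.hstack(tiles[:2]),np.hstack(tiles[2:])]);cv2.imwrite("pics/crop1.png",im[:,:,::-1])
E
```

```text
scene cap [ 337  201   45   45 1194] [359.33082077 221.35427136] planes z=15,29.5: [504.2 183.9  15. ] [513.  186.4  29.5]
scene hole [255 191  10   8  63] [259.19047619 194.55555556] z130 [618.  -34.8 130. ] [(np.float64(259.1904761904762), np.float64(194.55555555555554))]
top cap [261 208  30  29 671] [275.65871833 221.82116244] planes z=15,29.5: [504.4 183.   15. ] [503.6 180.9  29.5]
top hole [378 153  14  14 149] [384.18120805 159.79194631] z130 [616.8 -36.4 130. ] [(np.float64(384.18120805369125), np.float64(159.79194630872485))]
cap tri [504.3 183.4  14.8] mouth tri [617.  -36.2 128.1]
```

View pics/crop1.png

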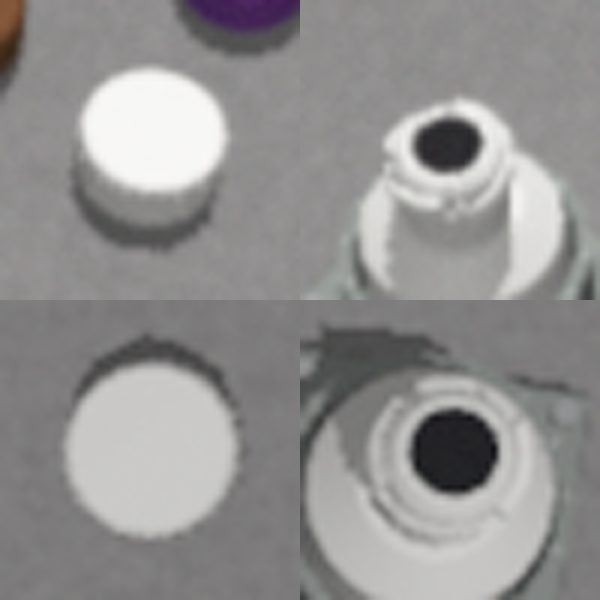

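The crop confirms it: the cap top face is a plain white 62 mm disc, with its centre at scene ≈(359.3,219.7). The bottle mouth has a dark hole and an exposed thread. I'll refine the cap using its top face only.

```bash
python3 - <<'E'
from h import *
d=imaging.read_camera("scene");g=cv2.cvtColor(d["frame"],cv2.COLOR_RGB2GRAY)
for t in(200,215,225):
    _,s,c=blob(((g>t)*255).astype(np.uint8),359,220,22);print(t,s,c,onz(d,*c,29.5).round(1))
d=imaging.read_camera("top")
for n,(u,v) in dict(brown=(325,231),purple=(277,274),black=(228,229)).items(): print(n,onz(d,u,v,29).round(0))
print(onz(d,275.66,221.8,29.5))
E
```

```text
200 [348 210  24  20 379] [359.11873351 219.35883905] [507.8 183.5  29.5]
215 [348 210  23  20 361] [359.11080332 219.27700831] [507.6 183.3  29.5]
225 [348 210  23  19 346] [359.13583815 219.16184971] [507.2 183.3  29.5]
brown [485.  75.  29.]
purple [394. 175.  29.]
black [487. 283.  29.]
[503.62740054 180.88007941  29.5       ]
```

{"api": "arm_command", "payload": {
  "commands": [
    [[0.2,0.136,0.05,0,0,0],[0.2,0.136,0.05,0,0,0],[0.2,0.136,0.05,0,0,0],[0.2,0.136,0.05,0,0,0],[0.2,0.136,0.05,0,0,0],[0.2,0.136,0.05,0,0,0],[0.2,0.136,0.05,0,0,0]]
  ],
  "fingers": -1,
  "newtons": 8
}}

```text
clock: 0.88
position: [359.4, 383.1, 188.9]
eef_rot: [0.986, -0.169, 0.0, -0.0]
contact_force: [0.1, 1.2, 0.7]
opening: 86.7
```

{"api": "arm_command", "payload": {
  "commands": [
    [[0.195,0.134,0.08,0,0,0],[0.195,0.134,0.08,0,0,0],[0.195,0.134,0.08,0,0,0],[0.195,0.134,0.08,0,0,0],[0.195,0.134,0.08,0,0,0],[0.195,0.134,0.08,0,0,0],[0.195,0.134,0.08,0,0,0]]
  ]
}}

```text
clock: 1.47
position: [505.7, 182.3, 104.7]
eef_rot: [0.986, -0.169, 0.0, -0.0]
contact_force: [1.1, 0.9, -1.0]
opening: 87.0
```

{"api": "arm_command", "payload": {
  "commands": [
    [[0,0,0.02,0,0,1],[0,0,0.04,0,0,1],[0,0,0.04,0,0,1],[0,0,0.04,0,0,1],[0,0,0.04,0,0,1],[0,0,0.04,0,0,1],[0,0,0,0,0,0]]
  ]
}}

```text
clock: 2.05
position: [504.2, 183.2, 70.9]
eef_rot: [0.929, -0.371, -0.001, 0.001]
contact_force: [0.4, -0.1, -0.3]
opening: 87.2
```

```bash
python3 -c "
from bench import manip
s=manip.state();print(s['joint_pos'].round(3),s['position'].round(1),s['eef_rot'].round(4))"
```

```text
[ 0.651  0.427 -0.421 -0.    -0.725  0.16 ] [504.2 183.2  70.9] [ 9.286e-01 -3.710e-01 -7.000e-04  1.000e-03]
```

{"api": "arm_command", "payload": {
  "commands": [
    [[0.006,0,0.08,0,0,0],[0,0,0.08,0,0,0],[0,0,0.08,0,0,0],[0,0,0.08,0,0,0],[0,0,0,0,0,0]]
  ]
}}

```text
clock: 2.47
position: [504.3, 182.4, 22.3]
eef_rot: [0.929, -0.37, -0.001, 0.002]
contact_force: [0.4, -0.2, -0.2]
opening: 86.6
```

{"api": "arm_command", "payload": {
  "commands": [
    [[0,0,0,0,0,0],[0,0,0,0,0,0],[0,0,0,0,0,0],[0,0,0,0,0,0],[0,0,0,0,0,0],[0,0,0,0,0,0]]
  ],
  "fingers": 1,
  "newtons": 4
}}

```text
clock: 2.97
position: [505.8, 183.4, 24.7]
eef_rot: [0.929, -0.37, 0.0, -0.0]
contact_force: [-1.0, 0.1, 3.6]
opening: 61.9
```

{"api": "arm_command", "payload": {
  "commands": [
    [[0,0,0,0,0,0],[0,0,0,0,0,0],[0,0,0,0,0,0],[0,0,0,0,0,0],[0,0,0,0,0,0],[0,0,0,0,0,0]]
  ],
  "fingers": -1
}}

```text
clock: 3.47
position: [505.4, 183.1, 24.0]
eef_rot: [0.929, -0.37, -0.0, 0.0]
contact_force: [0.0, 1.1, -0.2]
opening: 85.5
```

{"api": "arm_command", "payload": {
  "commands": [
    [[0,0,0,0,0,1],[0,0,0,0,0,1],[0,0,0,0,0,1],[0,0,0,0,0,1],[0,0,0,0,0,1],[0,0,0,0,0,1],[0,0,0,0,0,1],[0,0,0,0,0,1]]
  ]
}}

```text
clock: 4.13
position: [505.5, 183.1, 24.0]
eef_rot: [0.79, -0.613, -0.0, 0.0]
contact_force: [-0.8, 1.1, -0.5]
opening: 87.0
```

{"api": "arm_command", "payload": {
  "commands": [
    [[0,0,0,0,0,1],[0,0,0,0,0,1],[0,0,0,0,0,1],[0,0,0,0,0,1],[0,0,0,0,0,1],[0,0,0,0,0,1],[0,0,0,0,0,1],[0,0,0,0,0,1]]
  ]
}}

```text
clock: 4.8
position: [505.5, 183.1, 24.0]
eef_rot: [-0.59, 0.807, 0.0, -0.0]
contact_force: [0.1, -0.1, 0.1]
opening: 87.1
```

{"api": "arm_command", "payload": {
  "commands": [
    [[0,0,0,0,0,1],[0,0,0,0,0,1],[0,0,0,0,0,1],[0,0,0,0,0,1],[0,0,0,0,0,1],[0,0,0,0,0,1],[0,0,0,0,0,0]]
  ]
}}

```text
clock: 5.38
position: [505.4, 183.1, 24.0]
eef_rot: [-0.41, 0.912, -0.0, -0.0]
contact_force: [-0.5, -0.1, -0.0]
opening: 86.9
```

{"api": "arm_command", "payload": {
  "commands": [
    [[0,0,0,0,0,0],[0,0,0,0,0,0],[0,0,0,0,0,0],[0,0,0,0,0,0],[0,0,0,0,0,0],[0,0,0,0,0,0],[0,0,0,0,0,0]]
  ],
  "fingers": 1,
  "newtons": 15
}}

```text
clock: 5.97
position: [505.5, 183.1, 24.1]
eef_rot: [-0.411, 0.912, 0.0, 0.0]
contact_force: [-0.3, 0.7, -0.3]
opening: 61.8
```

```bash
python3 -c "
from bench import manip
s=manip.state();print(s['joint_pos'].round(3),s['position'].round(1),s['eef_rot'].round(4),s['contact_force'],s['wrist_torque'])"
```

```text
[ 0.649  0.5   -0.458 -0.    -0.613 -1.373] [505.5 183.1  24.1] [-0.411   0.9116  0.      0.    ] [-0.27902544  0.71352093 -0.27601706] [ 0.12865444 -0.13818816  0.04336157]
```

{"api": "arm_command", "payload": {
  "commands": [
    [[0,0,-0.05,0,0,0],[0,0,-0.15,0,0,0],[0,0,-0.2,0,0,0],[0,0,-0.2,0,0,0],[0,0,-0.2,0,0,0],[0,0,-0.2,0,0,0],[0,0,-0.1,0,0,0],[0,0,0,0,0,0]]
  ]
}}

```text
clock: 6.63
position: [507.4, 184.2, 194.0]
eef_rot: [-0.411, 0.911, 0.001, 0.005]
contact_force: [0.5, 0.2, -0.0]
opening: 62.1
```

{"api": "arm_command", "payload": {
  "commands": [
    [[0.05,-0.12,0,0,0,0],[0.08,-0.21,0,0,0,0],[0.08,-0.21,0,0,0,0],[0.08,-0.21,0,0,0,0],[0.08,-0.21,0,0,0,0],[0.08,-0.21,0,0,0,0],[0.08,-0.21,0,0,0,0],[0.07,-0.14,0,0,0,0]]
  ]
}}

```text
clock: 7.3
position: [617.1, -37.7, 187.6]
eef_rot: [-0.41, 0.912, 0.0, -0.001]
contact_force: [0.1, 0.2, 0.9]
opening: 61.6
```

```bash
python3 - <<'E'
from h import *
s=manip.state();print(s['joint_pos'].round(3),s['position'].round(1),s['eef_rot'].round(4),s['contact_force'].round(2),s['opening'])
t=[]
for n in("scene","top"):
    d=imaging.read_camera(n);f=d["frame"];u,v=map(int,proj(d,s['position']));print(n,u,v,proj(d,[617,-36,129]))
    t.append(cv2.resize(f[max(0,v-40):v+50,u-45:u+45],(400,400),interpolation=cv2.INTER_CUBIC))
cv2.imwrite("pics/held.png",np.hstack(t)[:,:,::-1])
E
```

```text
[ 0.2    0.415 -0.086 -0.    -1.072 -0.926] [617.1 -37.7 187.6] [-4.103e-01  9.120e-01  3.000e-04 -1.000e-03] [0.05 0.18 0.91] 61.60948185273695
scene 255 178 (np.float64(259.00847777639456), np.float64(194.3094893407803))
top 389 152 (np.float64(383.88311136976347), np.float64(159.81652007962052))
```

View pics/held.png

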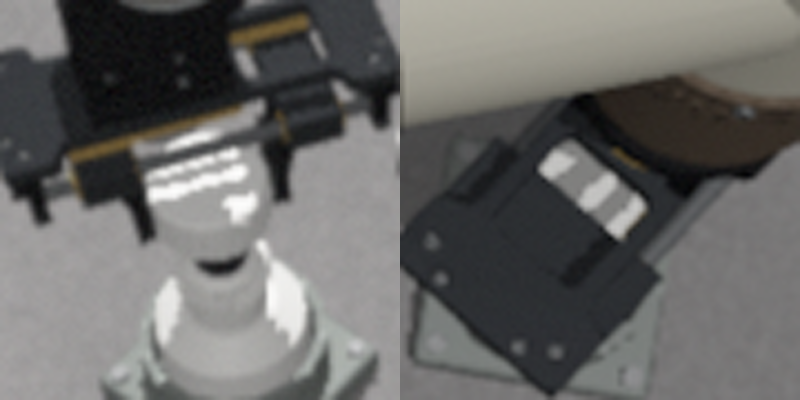

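```bash
python3 - <<'E'
from h import *
d=imaging.read_camera("scene")
for z in(163.6,178,129,100): print(z,np.round(proj(d,[617.1,-37.7,z]),1))
f=d["frame"];g=cv2.cvtColor(f,cv2.COLOR_RGB2GRAY).astype(int)
for v in list(range(180,196,2))+[202,206,210]: print(v,g[v,236:284].tolist())
E
```

```text
163.6 [256.8 185.3]
178 [256.2 181.6]
129 [258.4 194.1]
100 [259.6 201. ]
180 [32, 32, 30, 32, 29, 41, 90, 156, 173, 182, 236, 248, 248, 248, 248, 248, 248, 238, 226, 198, 173, 167, 164, 161, 162, 161, 161, 163, 167, 173, 171, 165, 156, 142, 110, 64, 28, 23, 52, 130, 151, 153, 153, 152, 153, 155, 158, 154]
182 [76, 49, 34, 22, 19, 20, 73, 189, 223, 224, 226, 225, 197, 174, 169, 170, 170, 164, 160, 162, 159, 162, 162, 163, 175, 217, 229, 232, 244, 249, 246, 224, 172, 142, 128, 87, 48, 43, 56, 117, 147, 155, 151, 153, 153, 154, 158, 156]
184 [149, 131, 96, 50, 27, 21, 39, 105, 145, 160, 159, 162, 160, 161, 161, 160, 162, 160, 162, 161, 161, 162, 159, 168, 211, 243, 249, 250, 249, 245, 229, 180, 144, 133, 131, 135, 135, 137, 139, 146, 153, 155, 152, 154, 156, 154, 153, 154]
186 [153, 156, 150, 106, 51, 23, 26, 53, 119, 146, 157, 163, 163, 162, 162, 163, 160, 160, 162, 161, 160, 162, 161, 161, 163, 178, 227, 233, 219, 184, 161, 144, 134, 133, 135, 148, 156, 155, 154, 154, 154, 151, 154, 153, 155, 156, 156, 155]
188 [155, 156, 154, 136, 84, 30, 20, 37, 85, 125, 139, 143, 151, 157, 162, 16
[... 927 characters left out ...]
 153, 155, 156, 159, 180, 215, 228, 209, 170, 156, 152, 154, 157, 163, 169, 171, 171, 172, 172, 170, 166, 160, 157, 152, 156, 156, 155, 163, 235, 245, 241, 237, 237, 237, 236, 224, 193, 173, 162, 157, 155, 153]
206 [156, 157, 158, 158, 153, 154, 159, 163, 173, 215, 227, 228, 228, 225, 191, 160, 147, 147, 150, 153, 154, 155, 155, 154, 154, 151, 153, 157, 155, 156, 150, 138, 133, 152, 235, 247, 239, 235, 235, 235, 234, 233, 212, 155, 154, 169, 167, 161]
210 [154, 152, 155, 155, 154, 160, 177, 168, 159, 205, 225, 226, 222, 190, 161, 164, 163, 158, 152, 147, 145, 145, 147, 148, 147, 146, 147, 145, 145, 141, 145, 152, 159, 164, 169, 171, 194, 222, 231, 232, 233, 231, 190, 129, 114, 153, 172, 172]
```

{"api": "arm_command", "payload": {
  "commands": [
    [[-0.004,0.003,0.06,0,0,0],[0,0,0.06,0,0,0],[0,0,0.06,0,0,0],[0,0,0.03,0,0,0],[0,0,0,0,0,0],[0,0,0,0,0,0]]
  ]
}}

```text
clock: 7.95
position: [616.5, -34.1, 157.1]
eef_rot: [-0.411, 0.911, 0.0, -0.001]
contact_force: [-0.3, -0.5, -0.1]
opening: 61.7
```

```bash
cat > st.py <<'E'
from bench import manip
s=manip.state();print(s['position'].round(2),s['eef_rot'].round(4),s['contact_force'].round(2),s['wrist_torque'].round(3),s['joint_pos'].round(3),s['opening'].round(1))
E
python3 st.py
```

```text
Traceback (most recent call last):
  File "st.py", line 2, in <module>
    s=manip.state();print(s['position'].round(2),s['eef_rot'].round(4),s['contact_force'].round(2),s['wrist_torque'].round(3),s['joint_pos'].round(3),s['opening'].round(1))
                                                                                                                                                      ^^^^^^^^^^^^^^^^^^
AttributeError: 'float' object has no attribute 'round'
```

```bash
sed -i "s/,s\['opening'\].round(1)//" st.py; python3 st.py; python3 - <<'E'
from h import *
s=manip.state()
d=imaging.read_camera("scene")
p=s['position']
for z in(133,148): print(z,np.round(proj(d,[p[0],p[1],z]),1))
f=d["frame"];g=cv2.cvtColor(f,cv2.COLOR_RGB2GRAY).astype(int)
for v in range(185,203,2): print(v,g[v,238:284].tolist())
cv2.imwrite("pics/near.png",cv2.resize(f[150:240,215:305],(540,540),interpolation=cv2.INTER_CUBIC)[:,:,::-1])
E
```

```text
[616.53 -34.06 157.08] [-4.114e-01  9.115e-01  0.000e+00 -5.000e-04] [-0.25 -0.48 -0.09] [ 0.056 -0.123  0.002] [ 0.207  0.441 -0.127  0.    -1.004 -0.93 ]
133 [259.6 193.5]
148 [259.  189.8]
185 [35, 36, 37, 33, 36, 37, 60, 68, 81, 114, 126, 128, 150, 166, 204, 219, 188, 162, 167, 170, 172, 169, 176, 214, 230, 244, 248, 247, 233, 190, 163, 159, 159, 154, 118, 70, 30, 23, 31, 90, 135, 151, 153, 152, 155, 151]
187 [34, 34, 31, 31, 29, 33, 48, 77, 132, 156, 163, 168, 169, 170, 177, 215, 228, 229, 243, 247, 248, 247, 236, 227, 228, 228, 225, 194, 166, 161, 160, 160, 160, 158, 142, 93, 43, 25, 33, 92, 137, 151, 154, 155, 158, 158]
189 [31, 28, 31, 28, 32, 29, 31, 49, 127, 205, 230, 244, 249, 248, 248, 248, 247, 219, 178, 169, 172, 168, 163, 161, 162, 161, 160, 161, 161, 174, 216, 225, 192, 158, 138, 99, 51, 26, 27, 80, 136, 154, 153, 157, 160, 160]
191 [42, 47, 65, 50, 31, 24, 26, 45, 118, 189, 222, 226, 226, 195, 173, 169, 169, 163, 161, 160, 160, 160, 160, 159, 168, 208, 227, 230, 232, 245, 249, 246, 208, 151, 135, 118, 94, 80, 85, 93, 133, 152, 157, 158, 157, 154]
193 [135, 145, 148, 
[... 437 characters left out ...]
7]
197 [160, 158, 155, 154, 150, 117, 61, 23, 24, 50, 114, 138, 144, 145, 152, 156, 159, 163, 164, 165, 165, 165, 162, 165, 161, 157, 156, 172, 161, 152, 146, 137, 134, 139, 172, 187, 174, 161, 158, 156, 155, 155, 157, 158, 156, 154]
199 [153, 154, 156, 155, 153, 149, 104, 53, 38, 71, 107, 129, 139, 141, 141, 144, 147, 147, 147, 150, 148, 149, 149, 146, 149, 146, 142, 146, 143, 141, 139, 139, 158, 205, 232, 236, 230, 211, 180, 163, 158, 157, 157, 158, 158, 157]
201 [154, 154, 156, 155, 155, 153, 139, 127, 140, 184, 218, 196, 162, 147, 145, 142, 144, 143, 146, 147, 145, 146, 146, 145, 147, 146, 144, 143, 144, 141, 141, 156, 224, 239, 238, 237, 238, 236, 229, 207, 190, 171, 158, 154, 154, 155]
```

View pics/near.png

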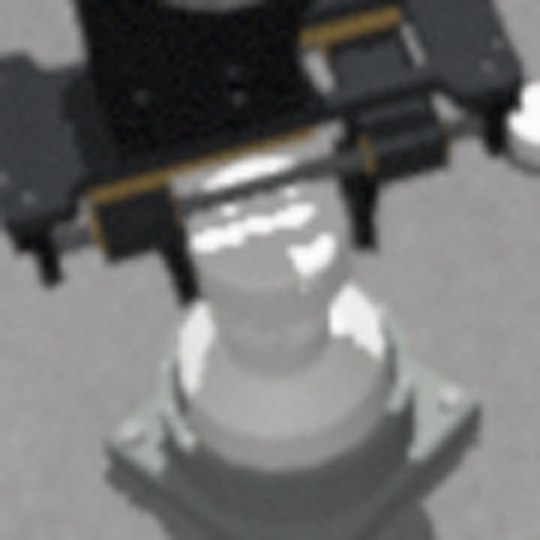

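{"api": "arm_command", "payload": {
  "commands": [
    [[0.004,-0.01,0.02,0,0,0],[0,0,0.02,0,0,0],[0,0,0.02,0,0,0],[0,0,0.007,0,0,0],[0,0,0.007,0,0,0],[0,0,0,0,0,0]]
  ]
}}

```text
clock: 8.5
position: [617.4, -36.1, 146.2]
eef_rot: [-0.411, 0.912, 0.0, -0.0]
contact_force: [-0.5, -0.4, -0.7]
opening: 62.0
```

```bash
python3 st.py
```

```text
[617.38 -36.07 146.16] [-4.109e-01  9.117e-01  1.000e-04 -2.000e-04] [-0.51 -0.41 -0.68] [ 0.029 -0.101 -0.066] [ 0.203  0.453 -0.138 -0.    -0.981 -0.927]
```

{"api": "arm_command", "payload": {
  "commands": [
    [[0,0,0.007,0,0,0],[0,0,0.007,0,0,0],[0,0,0,0,0,0]]
  ]
}}

```text
clock: 8.75
position: [617.5, -36.0, 144.2]
eef_rot: [-0.411, 0.912, 0.0, -0.0]
contact_force: [0.6, -0.8, -0.5]
opening: 62.0
```

{"api": "arm_command", "payload": {
  "commands": [
    [[0,0,0.007,0,0,0],[0,0,0.007,0,0,0],[0,0,0,0,0,0]]
  ]
}}

```text
clock: 9.0
position: [617.8, -36.0, 142.7]
eef_rot: [-0.411, 0.912, -0.0, 0.0]
contact_force: [-0.0, 0.1, 2.1]
opening: 61.7
```

```bash
python3 st.py
```

```text
[617.76 -36.02 142.69] [-4.110e-01  9.116e-01 -2.000e-04  3.000e-04] [-0.01  0.06  2.09] [ 0.15   0.002 -0.014] [ 0.203  0.457 -0.142  0.    -0.972 -0.927]
```

{"api": "arm_command", "payload": {
  "commands": [
    [[0,0,0.007,0,0,0],[0,0,0.005,0,0,0],[0,0,0,0,0,0]]
  ]
}}

```text
clock: 9.25
position: [617.8, -36.0, 140.9]
eef_rot: [-0.411, 0.912, -0.0, 0.0]
contact_force: [-0.1, -0.1, 3.7]
opening: 62.2
```

{"api": "arm_command", "payload": {
  "commands": [
    [[0,0,0,0,0,-0.6],[0,0,0,0,0,-0.7],[0,0,0,0,0,-0.7],[0,0,0,0,0,0]]
  ]
}}

```text
clock: 9.58
position: [617.8, -36.0, 140.3]
eef_rot: [-0.474, 0.881, -0.0, 0.0]
contact_force: [-0.1, 1.0, 1.1]
opening: 61.8
```

```bash
python3 st.py
```

```text
[617.78 -35.98 140.33] [-4.738e-01  8.806e-01 -1.000e-04  4.000e-04] [-0.11  1.01  1.09] [ 0.078 -0.398  0.043] [ 0.203  0.459 -0.144 -0.    -0.967 -0.786]
```

{"api": "arm_command", "payload": {
  "commands": [
    [[0,0,0.007,0,0,0],[0,0,0.007,0,0,0],[0,0,0,0,0,0]]
  ]
}}

```text
clock: 9.83
position: [617.2, -35.9, 137.6]
eef_rot: [-0.473, 0.881, 0.0, -0.0]
contact_force: [0.6, 0.5, -0.0]
opening: 61.5
```

{"api": "arm_command", "payload": {
  "commands": [
    [[0,0,0.007,0,0,0],[0,0,0,0,0,0]]
  ]
}}

```text
clock: 10.0
position: [617.4, -36.0, 137.2]
eef_rot: [-0.473, 0.881, 0.0, -0.0]
contact_force: [-0.7, 0.4, 1.1]
opening: 61.7
```

```bash
python3 st.py
```

```text
[617.37 -35.96 137.17] [-4.735e-01  8.808e-01  1.000e-04 -2.000e-04] [-0.7   0.41  1.09] [ 0.174 -0.032  0.056] [ 0.203  0.462 -0.148 -0.    -0.961 -0.787]
```

{"api": "arm_command", "payload": {
  "commands": [
    [[0,0,0.007,0,0,0],[0,0,0,0,0,0]]
  ]
}}

```text
clock: 10.17
position: [617.4, -36.0, 136.3]
eef_rot: [-0.474, 0.881, 0.0, -0.0]
contact_force: [-0.7, 0.6, 2.9]
opening: 62.1
```

{"api": "arm_command", "payload": {
  "commands": [
    [[0,0,0.007,0,0,0],[0,0,0,0,0,0]]
  ]
}}

```text
clock: 10.33
position: [617.5, -36.0, 135.3]
eef_rot: [-0.474, 0.881, -0.0, 0.0]
contact_force: [-0.1, 0.1, 3.1]
opening: 62.2
```

{"api": "arm_command", "payload": {
  "commands": [
    [[0,0,0.007,0,0,0],[0,0,0,0,0,0]]
  ]
}}

```text
clock: 10.5
position: [617.5, -36.0, 134.3]
eef_rot: [-0.474, 0.881, -0.0, 0.0]
contact_force: [-0.7, 0.3, 3.8]
opening: 62.0
```

```bash
python3 st.py
```

```text
[617.52 -36.01 134.28] [-4.736e-01  8.807e-01 -1.000e-04  0.000e+00] [-0.69  0.28  3.77] [0.253 0.293 0.015] [ 0.203  0.465 -0.151  0.    -0.954 -0.787]
```

{"api": "arm_command", "payload": {
  "commands": [
    [[0,0,0,0,0,-0.5],[0,0,0,0,0,0]]
  ]
}}

```text
clock: 10.67
position: [617.9, -36.0, 134.6]
eef_rot: [-0.489, 0.872, -0.0, 0.0]
contact_force: [-0.6, 0.7, 3.7]
opening: 62.3
```

```bash
python3 st.py
```

```text
[617.93 -36.03 134.56] [-4.892e-01  8.722e-01 -3.000e-04  5.000e-04] [-0.57  0.7   3.66] [ 0.201  0.048 -0.007] [ 0.203  0.465 -0.151  0.    -0.954 -0.752]
```

{"api": "arm_command", "payload": {
  "commands": [
    [[0,0,0,0,0,-0.5],[0,0,0,0,0,0]]
  ]
}}

```text
clock: 10.83
position: [618.1, -36.0, 134.6]
eef_rot: [-0.504, 0.864, -0.0, 0.001]
contact_force: [-0.1, -0.5, 3.8]
opening: 62.0
```

```bash
python3 st.py
```

```text
[618.08 -36.03 134.61] [-5.040e-01  8.637e-01 -4.000e-04  6.000e-04] [-0.06 -0.55  3.8 ] [ 0.189 -0.103 -0.048] [ 0.203  0.465 -0.151  0.    -0.954 -0.718]
```

{"api": "arm_command", "payload": {
  "commands": [
    [[0,0,0,0,0,-0.5],[0,0,0,0,0,0]]
  ]
}}

```text
clock: 11.0
position: [618.3, -36.0, 134.6]
eef_rot: [-0.518, 0.855, -0.0, 0.001]
contact_force: [0.4, -0.5, 3.5]
opening: 62.0
```

```bash
python3 st.py
```

```text
[618.27 -36.02 134.62] [-5.184e-01  8.552e-01 -4.000e-04  9.000e-04] [ 0.36 -0.54  3.53] [ 0.074 -0.284 -0.277] [ 0.203  0.465 -0.15   0.    -0.953 -0.684]
```

{"api": "arm_command", "payload": {
  "commands": [
    [[0,0,0,0,0,-0.5],[0,0,0,0,0,0]]
  ]
}}

```text
clock: 11.17
position: [618.1, -36.3, 134.6]
eef_rot: [-0.533, 0.846, -0.0, 0.001]
contact_force: [1.1, -1.0, 4.0]
opening: 61.8
```

```bash
python3 st.py
```

```text
[618.13 -36.26 134.55] [-5.326e-01  8.464e-01 -4.000e-04  7.000e-04] [ 1.13 -1.04  4.04] [-0.156 -0.404 -0.627] [ 0.203  0.465 -0.151  0.    -0.954 -0.65 ]
```

{"api": "arm_command", "payload": {
  "commands": [
    [[0,0,0.004,0,0,0.5],[0,0,0.003,0,0,0.5],[0,0,0.003,0,0,0.5],[0,0,0.003,0,0,0.5],[0,0,0,0,0,0]]
  ]
}}

```text
clock: 11.58
position: [617.9, -36.0, 132.6]
eef_rot: [-0.473, 0.881, -0.0, 0.0]
contact_force: [-0.5, 0.1, 4.3]
opening: 62.4
```

```bash
python3 st.py
```

```text
[617.89 -35.97 132.6 ] [-4.730e-01  8.811e-01 -3.000e-04  4.000e-04] [-0.49  0.13  4.3 ] [ 0.126 -0.189 -0.145] [ 0.203  0.467 -0.153  0.    -0.95  -0.789]
```

{"api": "arm_command", "payload": {
  "commands": [
    [[0,0,0.002,0,0,0.6],[0,0,0.002,0,0,0.6],[0,0,0.002,0,0,0.6],[0,0,0.002,0,0,0.6],[0,0,0,0,0,0]]
  ]
}}

```text
clock: 12.0
position: [618.0, -35.8, 131.5]
eef_rot: [-0.398, 0.917, -0.0, 0.001]
contact_force: [0.0, 0.3, 5.0]
opening: 62.0
```

```bash
python3 st.py
```

```text
[617.95 -35.82 131.46] [-3.978e-01  9.175e-01 -3.000e-04  5.000e-04] [0.04 0.33 5.03] [ 0.196 -0.185 -0.154] [ 0.203  0.468 -0.154  0.    -0.947 -0.956]
```

{"api": "arm_command", "payload": {
  "commands": [
    [[0,0,0.002,0,0,0.6],[0,0,0.001,0,0,0.6],[0,0,0.002,0,0,0.6],[0,0,0.001,0,0,0.6],[0,0,0,0,0,0]]
  ]
}}

```text
clock: 12.42
position: [618.0, -35.9, 130.6]
eef_rot: [-0.32, 0.948, -0.0, 0.001]
contact_force: [0.3, 0.7, 5.5]
opening: 61.8
```

```bash
python3 st.py
```

```text
[618.02 -35.87 130.65] [-3.197e-01  9.475e-01 -2.000e-04  6.000e-04] [0.34 0.65 5.49] [ 0.177 -0.235 -0.083] [ 0.203  0.469 -0.155  0.    -0.945 -1.124]
```

{"api": "arm_command", "payload": {
  "commands": [
    [[0,0,0.002,0,0,0.6],[0,0,0.001,0,0,0.6],[0,0,0.002,0,0,0.6],[0,0,0.001,0,0,0.6],[0,0,0,0,0,0]]
  ]
}}

```text
clock: 12.83
position: [618.0, -35.9, 129.8]
eef_rot: [-0.239, 0.971, -0.0, 0.001]
contact_force: [0.7, -0.2, 4.9]
opening: 61.7
```

```bash
python3 st.py
```

```text
[618.02 -35.94 129.78] [-2.392e-01  9.710e-01 -3.000e-04  6.000e-04] [ 0.67 -0.23  4.88] [ 0.123 -0.171 -0.047] [ 2.030e-01  4.700e-01 -1.560e-01  1.000e-03 -9.440e-01 -1.291e+00]
```

{"api": "arm_command", "payload": {
  "commands": [
    [[0,0,0.002,0,0,0.6],[0,0,0.001,0,0,0.6],[0,0,0,0,0,0]]
  ]
}}

```text
clock: 13.08
position: [618.0, -36.0, 129.3]
eef_rot: [-0.198, 0.98, -0.0, 0.001]
contact_force: [-0.6, 0.7, 5.1]
opening: 62.1
```

```bash
python3 st.py
```

```text
[617.96 -35.96 129.32] [-1.984e-01  9.801e-01 -2.000e-04  6.000e-04] [-0.57  0.68  5.1 ] [ 0.109 -0.157 -0.058] [ 2.030e-01  4.700e-01 -1.570e-01  1.000e-03 -9.430e-01 -1.375e+00]
```

{"api": "arm_command", "payload": {
  "commands": [
    [[0,0,0.002,0,0,0.6],[0,0,0.001,0,0,0.6],[0,0,0,0,0,0]]
  ]
}}

```text
clock: 13.33
position: [618.0, -36.0, 128.9]
eef_rot: [-0.157, 0.988, -0.0, 0.001]
contact_force: [0.4, 0.0, 5.8]
opening: 62.0
```

```bash
python3 st.py
```

```text
[617.97 -36.01 128.9 ] [-1.572e-01  9.876e-01 -2.000e-04  6.000e-04] [0.43 0.03 5.77] [-0.013 -0.224 -0.059] [ 2.030e-01  4.710e-01 -1.570e-01  1.000e-03 -9.420e-01 -1.459e+00]
```

{"api": "arm_command", "payload": {
  "commands": [
    [[0,0,0.001,0,0,0.6],[0,0,0.001,0,0,0.6],[0,0,0,0,0,0]]
  ]
}}

```text
clock: 13.58
position: [618.0, -36.0, 128.6]
eef_rot: [-0.116, 0.993, -0.0, 0.001]
contact_force: [-0.8, 0.1, 6.1]
opening: 61.6
```

```bash
python3 st.py
```

```text
[617.96 -36.03 128.63] [-1.157e-01  9.933e-01 -2.000e-04  6.000e-04] [-0.8   0.09  6.11] [ 0.015 -0.084 -0.075] [ 2.030e-01  4.710e-01 -1.570e-01  1.000e-03 -9.410e-01 -1.542e+00]
```

{"api": "arm_command", "payload": {
  "commands": [
    [[0,0,0.001,0,0,0.5],[0,0,0.001,0,0,0.5],[0,0,0,0,0,0]]
  ]
}}

```text
clock: 13.83
position: [618.0, -36.0, 128.4]
eef_rot: [-0.081, 0.997, -0.0, 0.001]
contact_force: [0.4, 0.3, 6.0]
opening: 61.5
```

```bash
python3 st.py
```

```text
[617.98 -36.04 128.39] [-8.110e-02  9.967e-01 -2.000e-04  6.000e-04] [0.39 0.26 6.03] [ 0.045 -0.152 -0.052] [ 2.030e-01  4.710e-01 -1.580e-01  1.000e-03 -9.410e-01 -1.612e+00]
```

{"api": "arm_command", "payload": {
  "commands": [
    [[0,0,0,0,0,0.5],[0,0,0,0,0,0.5],[0,0,0,0,0,0]]
  ]
}}

```text
clock: 14.08
position: [618.0, -36.0, 128.5]
eef_rot: [-0.046, 0.999, -0.0, 0.001]
contact_force: [-0.9, -0.6, 6.1]
opening: 61.9
```

```bash
python3 st.py
```

```text
[618.03 -36.03 128.47] [-4.620e-02  9.989e-01 -2.000e-04  7.000e-04] [-0.88 -0.61  6.07] [ 0.015 -0.128 -0.039] [ 2.030e-01  4.710e-01 -1.570e-01  1.000e-03 -9.410e-01 -1.682e+00]
```

{"api": "arm_command", "payload": {
  "commands": [
    [[0,0,0,0,0,0.5],[0,0,0,0,0,0.5],[0,0,0,0,0,0]]
  ]
}}

```text
clock: 14.33
position: [618.0, -36.0, 128.5]
eef_rot: [-0.011, 1.0, -0.0, 0.001]
contact_force: [-0.5, 0.7, 5.9]
opening: 62.0
```

```bash
python3 st.py; python3 - <<'E'
from h import *
f=imaging.read_camera("scene")["frame"]
cv2.imwrite("pics/near2.png",cv2.resize(f[150:240,215:305],(540,540),interpolation=cv2.INTER_CUBIC)[:,:,::-1])
E
```

```text
[618.01 -36.01 128.48] [-1.140e-02  9.999e-01 -2.000e-04  7.000e-04] [-0.49  0.69  5.91] [ 0.012 -0.117 -0.069] [ 2.030e-01  4.710e-01 -1.580e-01  1.000e-03 -9.410e-01 -1.752e+00]
```

View pics/near2.png

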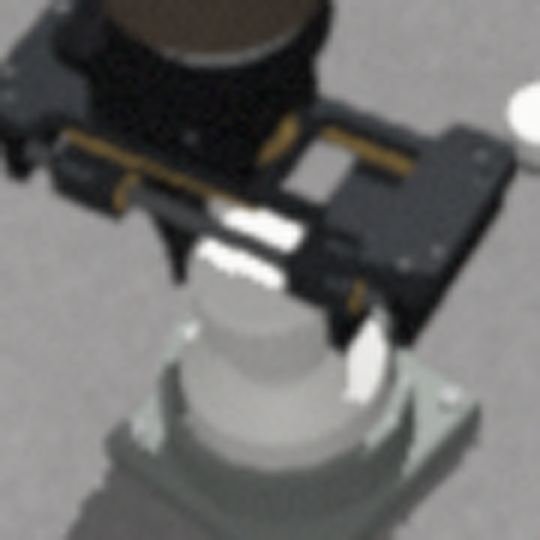

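{"api": "arm_command", "payload": {
  "commands": [
    [[0,0,0,0,0,0.5],[0,0,0,0,0,0.5],[0,0,0,0,0,0]]
  ]
}}

```text
clock: 14.63
position: [618.0, -36.0, 128.5]
eef_rot: [0.023, 1.0, -0.0, 0.001]
contact_force: [-0.1, -0.7, 5.6]
opening: 61.8
```

```bash
python3 st.py
```

```text
[618.04 -35.98 128.46] [ 2.330e-02  9.997e-01 -2.000e-04  7.000e-04] [-0.14 -0.7   5.62] [ 0.05  -0.158  0.009] [ 2.030e-01  4.710e-01 -1.580e-01  1.000e-03 -9.410e-01 -1.821e+00]
```

{"api": "arm_command", "payload": {
  "commands": [
    [[0,0,0,0,0,0.5],[0,0,0,0,0,0.5],[0,0,0,0,0,0]]
  ]
}}

```text
clock: 14.88
position: [618.1, -35.9, 128.5]
eef_rot: [0.058, 0.998, -0.0, 0.001]
contact_force: [-0.3, 0.7, 6.3]
opening: 61.8
```

```bash
python3 st.py
```

```text
[618.05 -35.92 128.48] [ 5.760e-02  9.983e-01 -2.000e-04  7.000e-04] [-0.3   0.68  6.3 ] [ 0.093 -0.102  0.326] [ 2.03e-01  4.71e-01 -1.58e-01  1.00e-03 -9.41e-01 -1.89e+00]
```

{"api": "arm_command", "payload": {
  "commands": [
    [[0,0,-0.007,0,0,0],[0,0,-0.007,0,0,0],[0,0,-0.007,0,0,0],[0,0,-0.007,0,0,0],[0,0,0,0,0,0]]
  ]
}}

```text
clock: 15.3
position: [617.8, -35.9, 132.0]
eef_rot: [0.058, 0.998, -0.0, 0.0]
contact_force: [1.2, -0.1, 1.8]
opening: 62.2
```

```bash
python3 st.py
```

```text
[617.76 -35.9  132.03] [ 5.780e-02  9.983e-01 -0.000e+00  3.000e-04] [ 1.17 -0.14  1.83] [ 0.038 -0.485  0.269] [ 0.203  0.467 -0.154  0.    -0.949 -1.89 ]
```

{"api": "arm_command", "payload": {
  "commands": [
    [[0,0,0,0,0,0],[0,0,0,0,0,0],[0,0,0,0,0,0],[0,0,0,0,0,0],[0,0,0,0,0,0],[0,0,0,0,0,0]]
  ],
  "fingers": -1
}}

```text
clock: 15.8
position: [617.2, -36.1, 131.5]
eef_rot: [0.058, 0.998, -0.0, -0.0]
contact_force: [0.5, -0.8, 0.3]
opening: 85.7
```

{"api": "arm_command", "payload": {
  "commands": [
    [[0,0,-0.05,0,0,0],[0,0,-0.1,0,0,0],[0,0,-0.15,0,0,0],[0,0,-0.2,0,0,0],[0,0,-0.2,0,0,0],[0,0,-0.1,0,0,0],[0,0,0,0,0,0]]
  ]
}}

```text
clock: 16.38
position: [619.6, -36.1, 257.7]
eef_rot: [0.058, 0.998, 0.001, 0.005]
contact_force: [0.4, -0.4, 0.0]
opening: 86.9
```

{"api": "arm_command", "payload": {
  "commands": [
    [[0.12,0,0,0,0,0],[0.2,0,0,0,0,0],[0.25,0,0,0,0,0],[0.25,0,0,0,0,0],[0.25,0,0,0,0,0],[0.2,0,0,0,0,0],[0.1,0,0,0,0,0],[0,0,0,0,0,0]]
  ]
}}

```text
clock: 17.05
position: [409.9, -12.4, 252.0]
eef_rot: [0.058, 0.998, 0.0, -0.0]
contact_force: [1.1, -0.2, 0.1]
opening: 86.8
```

```bash
python3 st.py; python3 - <<'E'
from h import *
t=[]
for n in("scene","top"):
    d=imaging.read_camera(n);f=d["frame"];u,v=map(int,proj(d,[617.5,-36,130]))
    t.append(cv2.resize(f[v-45:v+45,u-45:u+45],(400,400),interpolation=cv2.INTER_CUBIC))
    g=cv2.cvtColor(f,cv2.COLOR_RGB2GRAY)
    print(n,[np.round(proj(d,[617.5,-36,z]),1).tolist() for z in(139.5,146)])
cv2.imwrite("pics/end.png",np.hstack(t)[:,:,::-1])
E
```

```text
[409.93 -12.41 252.  ] [ 5.770e-02  9.983e-01  4.000e-04 -3.000e-04] [ 1.15 -0.23  0.06] [ 0.049 -0.153  0.046] [ 3.690e-01 -1.000e-03 -4.580e-01 -1.000e-03 -1.115e+00 -2.055e+00]
scene [[258.4, 191.9], [258.2, 190.2]]
top [[384.7, 158.3], [385.2, 157.5]]
```

View pics/end.png

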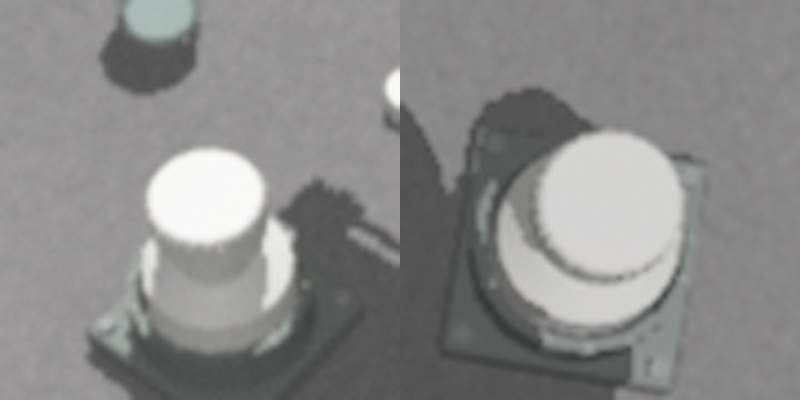

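The end picture shows the cap level and centred on the bottle: scene crop (205,197), top crop (612,205). I'll check its height across both views.

```bash
python3 - <<'E'
from h import *
R=[]
for n,uv,t in(("scene",(259,191),222),("top",(386,158),190)):
    d=imaging.read_camera(n);g=cv2.cvtColor(d["frame"],cv2.COLOR_RGB2GRAY)
    m,s,c=blob(((g>t)*255).astype(np.uint8),*uv,19);print(n,s,c,[onz(d,*c,z).round(1).tolist() for z in(139.5,143)])
    R.append(ray(d,*c))
print(tri(*R).round(1))
E
```

```text
scene [246 183  26  20 407] [258.76167076 192.66093366] [[619.1, -34.1, 139.5], [621.0, -32.5, 143.0]]
top [370 144  31  32 792] [385.3270202  159.60858586] [[615.0, -37.2, 139.5], [614.2, -36.6, 143.0]]
[616.  -37.4 133.8]
```

Using the same method, the cap on the bench read about 6 mm low (about 23.5 against a true 29.5). With that correction its top is now at about 139.8 mm, against 139.5 mm expected when home. The force and twist readings agree, so I'm handing in.

```bash
python3 -c "
from bench import finish_job
print(finish_job())"
```

```text
the job is handed in; nothing more can be done
None
```

The big white ribbed cap is back on the open bottle, screwed down and released. I handed the job in at about 17 s on the robot's clock.

- **Fit:** I centred the cap in the jaws with two light closings 90° apart and set it on the mouth at about 2–4 N. After 8° backward it dropped about 6.5 mm. The rib then stopped it about 8° further back.
- **Screwing:** I turned it about 68° forward with 4–6 N of push. It sank about 3–3.5 mm and the twist then rose to 0.33 N m, where I stopped, eased the push off and let go.
- **Final position:** The last picture shows the cap level and centred, with the arm well clear. Its top triangulates to about 139.8 mm, against 139.5 mm expected. That figure includes a 6 mm correction I estimated from how the cap had read on the bench; the raw value was 133.8 mm.

**Checks that disagreed:**
- The backward twist briefly reached 0.63 N m on the rib. That is over the 0.3 N m you call plenty, but under 1 N m.
- The two camera views put the cap's centre about 4–5 mm apart before any correction.
- The force and height readings suggest it stopped sinking at about 34–40°, before the twist rose.

I didn't measure the bystanders again at the end. The arm didn't bring the gripper against any of them.

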